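# Load a cell into the kitchen radio

### The job

Put the spare large round cell from the white rack into the empty bay of the kitchen radio, which lies on its face with the battery cover open. Set the cell's flat end against the coil spring and push the spring back while the button end is still raised, then tip the button end down in front of its contact plate until the whole cell lies home in the holder, and swing the cover fully shut. Work gently and by feel, never forcing the cell against the holder or the spring's end stops, and leave the smaller cell and the other things on the worktop where they are.

Things in the scene. Friction and masses are not known exactly. Their poses are not given: they have to be found in the camera images.
- radio: Grey radio lying on its face, immovable; case x -75..85, y +-115, z 0..60 mm, origin on its underside, x towards the cover's hinge, z up. A well in its back (x -46..52, y -60..100, floor z 16 mm) contains a white battery holder with two bays along x: the empty one on axis y +38, z 40.5, the filled one at y -38, its cell reversed. Aerial on the back at x 78, up to z 68; handle out to x 113.
- bay (a point): Nominal centre of a cell at home in the empty bay (radio x 0, y 38, z 40.5 mm; axes as the radio's). Not measured: the holder is fixed, but sits up to 3.3 mm off along x, either way, with all its parts: button wall, face at bay x 30.5, top 4 mm over the axis, 28 wide; spring at the -x end (see flat_end); V saddles (flanks 35 deg) at x -27..-2 and 10..24, inside y +-16.
- cell_d: The large cell: black cylinder, 33 mm diameter, 61 long with its button, brass-coloured collar at the button end, about 0.14 kg. Origin at its middle on the axis, x along the axis towards the button, which points much as the radio's x does (within 0.6 rad). Lies loose and level in one of the rack's two slots (78 mm apart, either one), axis 26.5 mm over the worktop; rack base 4 mm thick.
- button_end (a point): Tip of the large cell's button (10 mm diameter, 2.6 long), on its axis, 30.5 mm from its middle. At home it rests on the steel contact plate of the button wall, level with the flat end.
- flat_end (a point): Centre of the large cell's flat end, 30.5 mm from its middle. Goes against the coil spring (flat face 14 mm wide and high, 1.2 N/mm; a tilted cell meets its upper edge first): free face at bay x -25.5, at home -30.5 (6 N), end stops -34.5 (10.8 N), all plus the holder's shift. The button end clears its wall with 8.5 to 9.5 N on the spring. Spring wall: top 4 mm over the axis.
- lid (a joint): Angle of the battery cover: 0 shut, 2.0 to 2.35 rad at the start (leaning back, open). Its hinge runs along radio y at x 57.5, z 62 mm and is stiff: the cover stays where it is left and yields to about 1 N at its edge. Plate 166 mm wide, centred on radio y 20, 4 mm thick; shut, its top is at z 65 mm. It cannot shut on a cell that stands proud.
- lid_edge (a point): Middle of the cover's free edge, on the thumb tab, 113.5 mm from the hinge line (shut: radio x -56, y 20, z 63 mm).
- cell_c: The small cell, same look, 26 mm diameter, 50 long; lies in the rack's other slot. Does not belong in the radio; leave it. Origin at its middle.
- shallot: Brown onion, about 65 mm, bystander. Origin at its underside.
- kitchen_timer: Round white timer with a red grip, 70 mm diameter, 44 high, bystander. Origin at its underside.
- teaspoon: Steel teaspoon, 138 mm long, bystander. Origin at its underside.
Not all that is in view belongs to the job. Leave any purple look-alike of the cell_d alone.

How it is judged:
By the outcome, as a careful person would: the job done as asked, in the order asked, and still so for the second after the job is handed in, with the robot touching nothing.
It also fails if it takes over 72 s, if anything falls off the work surface, if the arm or the gripper's body presses on something with over 40 N, if the wrist force passes 120 N, or if a joint passes its speed limit or range.

### The arm

A 6-joint arm with a two-finger parallel gripper is mounted at the origin on a cart in front of the work surface, level with it; the furniture and walls round the work are solid. World frame = base frame: x ahead of the robot, y to its left, z up, the work surface at z = 0. Lengths are in m, angles in degrees, forces in N, time in s.
With the tool pointing down it reaches from about 0.3 to 0.85 m from the base axis. Payload 4.2 kg.
Tool frame: the origin (TCP) lies at the very end of the fingers, on their centre line; the grasp point (between the pads) lies 19 mm behind it; z points along the fingers, y is the line along which they close (so a half turn about z gives the same grasp; the last joint's range is limited). The gripper opens to 91 mm and grips with 3 to 60 N. Pads are 32 mm wide; open, the fingers measure 118 mm over their backs; the gripper's body (76 mm by 178 mm) begins 60 mm behind the grasp point.
Start: joints at [-73.339, 18.312, 89.639, -0, 72.044, -1.146], TCP at [0.176, -0.547, 0.214] pointing down, gripper open.
Joint ranges: [-177.97, 177.97], [-48.28, 115.42], [12.27, 149.76], [-77.06, 257.06], [2.81, 150.46], [-146.56, 146.56]. Speed limits (degrees/s): [147.25, 147.25, 180, 180, 180, 180].

### API

Orientations are given as a 3x3 rotation matrix whose columns are the frame's x, y, z axes.
In Python, from workcell import readout, imaging, r, models gives the robot as it stands. The module is installed in compiled form; this text tells all that it offers.
- The arm moves only by the shell command python3 -m handwheel 'ROWS' [FORCE]. ROWS is JSON, a list of rows, each an object of numbers: "tx", "ty", "tz": the shift along the tool's x, y, z in cm; "roll": the turn about the tool's z in degrees; "gripper": the closure, from -1 (fully open) to 1 (shut). In form: [{"tx": .., "ty": .., "tz": .., "roll": .., "gripper": ..}, ...]. A call has exactly 8 rows; each row shifts and turns the commanded pose from where the row before left it, along the tool's axes as they then stand; what a row does not reach is not made up. A row lasts 1/12 s, in which the tool goes at most 41.7 mm and 7.16 degrees, less where a joint would pass 70% of its speed; a pose out of reach is approached as far as the arm can. A call with a gripper value outside its range is refused whole. The fingers move at their own pace and stop on an object; FORCE is the grip in N (left out, the last holds). Time passes only in rows, so rows that do not move let the fingers close, or fill a call up. It gives the time, the measured TCP pose, the force, the opening and the grip force at its end, in the units of the state.
- readout.get_state(): the state, without advancing time (a new reading comes with each control period).
- imaging.capture(name): name is "scene" or "top"; returns a dict with "frame" (384x512x3 uint8, blue, green, red), "range_z" (384x512 float32, m along the optical axis (not along the pixel's ray), 0 where there is no reading), "fovy" (degrees; the focal length in pixels is half the picture's height over the tangent of half this angle, whatever the lens; pixels are square), "cx", "cy" (the principal point, pixels), "view" (4x4, takes a point from world to camera coordinates). Camera axes: x right, y up, looking along -z (the intrinsics and any distortion apply to the point x, -y, -z); pixel columns grow to the right and rows downward; lengths in m; the calibration is good to about 2 mm. A picture is of the moment at which its call begins.
- r.hand_in(): hands the job in; it is judged then, once.
Trained networks look in a picture, given as the dict that the camera call returned (one of the last four; its "shot" number tells which), for a name from the list of things; names that differ only in an ending like _2 or _b are one class to them, and where a whole thing is asked for, a point or a joint stands for the part that bears it (a point fixed in the world has none). Each returns a list of dicts, best first, with "score" (0 to 1); they miss things now and then, are a little off and sometimes report something else, mostly with a low value. They report only what shows in the picture. A call takes as long as a camera call. They do not tell look-alikes from the thing itself.
- models.spot_in(target, picture): "rect" ([left, top, right, bottom] in pixels, round what is visible of it).
- models.outline_of(target, picture): "region" (384x512 bool, what is visible of it) and "rect" ([left, top, right, bottom] in pixels, round what is visible of it).
The state is a dict: "t": time; "joint_positions": joint angles; "qvel": joint speeds; "effort": joint torques, N m; "ee_pos": TCP position; "orientation": TCP orientation; "force": force on the tool from outside, world axes, zero at the start; "moment": the same for the moment, N m; "grip_width": finger opening in m; "finger_force": force on a finger pad.
Only numpy, scipy, OpenCV 4.12 (cv2) and the standard library are available. Lean on these libraries where they do the work, as an engineer would, in place of code of your own. Each camera call takes 0.05 s, during which the arm holds its last target. There are 200 camera calls.

## Working session

There is one attempt and no reset: what is moved stays moved. The work goes in short steps, Python scripts to look and compute and a shell command to move; the robot and the scene stay as the last step left them, time stands still between calls to the robot, and variables do not carry over. Pictures are saved under pics/ and viewed, at most 10 in all, crops included, and the job is handed in when it is done.

```bash
mkdir -p pics
cat > h.py <<'E'
import numpy as np, cv2
from workcell import readout, imaging, r, models
def f_of(c): return c["frame"].shape[0]/2/np.tan(np.radians(c["fovy"])/2)
def cloud(c):
    z=c["range_z"]; f=f_of(c); v,u=np.mgrid[:z.shape[0],:z.shape[1]]
    P=np.stack([(u-c["cx"])/f*z,-(v-c["cy"])/f*z,-z],-1)
    T=np.linalg.inv(c["view"]); W=P@T[:3,:3].T+T[:3,3]; W[z<=0]=np.nan
    return W
def proj(c,p):
    q=c["view"][:3,:3]@np.asarray(p)+c["view"][:3,3]; f=f_of(c)
    return c["cx"]+f*q[0]/-q[2], c["cy"]-f*q[1]/-q[2]
E
python3 - <<'E'
from h import *
ims=[]
for n in("scene","top"):
    c=imaging.capture(n); ims.append(c["frame"]); print(n,[k for k in c],c["fovy"],c["cx"],c["cy"]); print(np.round(np.linalg.inv(c["view"]),3))
    W=cloud(c); np.save(n+".npy",W)
    for t in("radio","cell_d","cell_c","lid"):
        for o in models.outline_of(t,c)[:3]:
            m=o["region"]; print(n,t,round(o["score"],2),o["rect"],np.round(np.nanmedian(W[m],0),3))
    cv2.imwrite(f"pics/{n}0.png",c["frame"])
    np.savez(n+"0.npz",W=W,fr=c["frame"],view=c["view"])
print(readout.get_state())
E
```

```text
scene ['frame', 'range_z', 'fovy', 'cx', 'cy', 'view', 'shot'] 52.180432147583126 256.7976885321215 194.99905656716746
[[ 0.872  0.326 -0.366  0.263]
 [-0.49   0.55  -0.677 -0.884]
 [-0.02   0.769  0.639  0.614]
 [ 0.     0.     0.     1.   ]]
scene radio 0.95 [157.2, 120.6, 280.3, 238.5] [ 0.511 -0.185  0.061]
scene cell_d 0.79 [221.9, 246.6, 250.5, 272.8] [ 0.465 -0.42   0.037]
scene cell_d 0.64 [258.7, 237.0, 281.9, 256.8] [ 0.544 -0.416  0.028]
scene cell_d 0.24 [254.1, 296.8, 311.0, 348.5] [ 0.499 -0.563  0.006]
scene cell_c 0.79 [221.9, 246.6, 250.5, 272.8] [ 0.465 -0.42   0.037]
scene cell_c 0.64 [258.7, 237.0, 281.9, 256.8] [ 0.544 -0.416  0.028]
scene cell_c 0.24 [254.1, 296.8, 311.0, 348.5] [ 0.499 -0.563  0.006]
scene lid 0.56 [154.6, 119.6, 233.9, 183.6] [ 0.503 -0.14   0.112]
top ['frame', 'range_z', 'fovy', 'cx', 'cy', 'view', 'shot'] 48.200903833973335 256.16261687071045 187.33506046782537
[[ 2.300e-02  9.970e-01 -6.800e-02  5.170e-01]
 [-1.000e+00  2.300e-02  1.000e-03 -2.770e-01]
 [ 3.000e-03  6.800e-02  9.980e-01  1.121e+00]
 [ 0.000e+00  0.000e+00  0.000e+00  1.000
[... 843 characters left out ...]
-03,
        7.20436768e+01, -1.14777186e+00]), 'qvel': array([ 0.03058304, -0.05103726, -0.04641556,  0.04759517,  0.03019077,
        0.04145689]), 'effort': array([ 4.09675476e-04, -4.11992383e+01, -2.32041049e+01,  7.28715258e-02,
        3.85961984e-02, -2.30346063e-05]), 'ee_pos': array([ 0.17585713, -0.5474363 ,  0.21395358]), 'orientation': array([[ 9.52066195e-01,  3.05892072e-01, -1.00333073e-05],
       [ 3.05892072e-01, -9.52066194e-01, -4.10164211e-05],
       [-2.20989708e-05,  3.59812388e-05, -9.99999999e-01]]), 'force': array([0.34306176, 0.38229775, 0.72449456]), 'moment': array([ 0.00747391,  0.02485044, -0.00485738]), 'finger_force': 0.0, 'grip_width': 0.09117748178047613}
```

View pics/scene0.png

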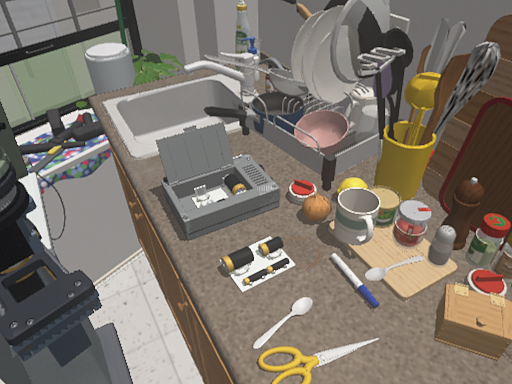

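View pics/top0.png

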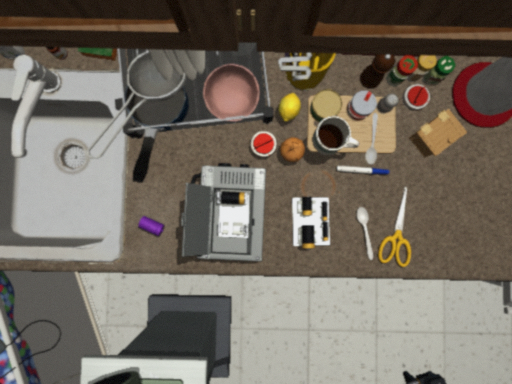

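Scene view: the radio is at about (215,190) with its cover open to the left, the rack is at (258,262) with the large cell near (237,260), and the small cell is at (270,247). Top view: the radio is at (225,215) with the cover hinge on the left (world +y). The empty bay is on the near side at about (233,220), and the rack is at (311,222). The purple look-alike is at (150,226).

```bash
cat > m1.py <<'E'
from h import *
S={}
for n in("scene","top"):
    d=np.load(n+"0.npz"); S[n]=(d["W"],d["fr"])
# radio top
for n in S:
    W,fr=S[n]
    m=(W[...,2]>.056)&(W[...,2]<.064)&(W[...,0]>.35)&(W[...,0]<.68)&(W[...,1]>-.33)&(W[...,1]<-.05)
    p=W[m][:,:2].astype(np.float32); print(n,len(p),np.nanmin(p,0),np.nanmax(p,0)); rc=cv2.minAreaRect(p); print(rc)
    print(np.median(W[m][:,2]))
    ml=(W[...,2]>.075)&(W[...,2]<.2)&(W[...,0]>.38)&(W[...,0]<.66)&(W[...,1]>-.28)&(W[...,1]<-.03)
    q=W[ml]; c0=q.mean(0); u,s,vt=np.linalg.svd(q-c0,full_matrices=False); print("lid",len(q),c0,vt[2],q.min(0),q.max(0))
    for a,b in(((.42,-.47),(.51,-.36)),((.51,-.45),(.59,-.36))):
        m=(W[...,0]>a[0])&(W[...,0]<b[0])&(W[...,1]>a[1])&(W[...,1]<b[1])&(W[...,2]>.022)
        q=W[m]; u,s,vt=np.linalg.svd(q-q.mean(0),full_matrices=False); print("cell",n,len(q),q.mean(0),vt[0],q.min(0),q.max(0),np.percentile(q[:,2],97))
W,fr=S["top"]
a=cv2.resize(fr[150:270,170:340],None,fx=4.7,fy=4.7,interpolation=cv2.INTER_CUBIC)
cv2.imwrite("pics/topz.png",a)
W,fr=S["scene"]
cv2.imwrite("pics/scz.png",cv2.resize(fr[115:295,150:300],None,fx=3.3,fy=3.3,interpolation=cv2.INTER_CUBIC))
E
python3 m1.py
```

```text
scene 2395 [ 0.4086462  -0.30120182] [ 0.64535433 -0.13620776]
((0.5273016095161438, -0.21896734833717346), (0.16130870580673218, 0.23543022572994232), 88.94154357910156)
0.06133042513236464
lid 2846 [ 0.50380925 -0.13818474  0.11779795] [ 0.01951998  0.89556946 -0.44449332] [ 0.42342396 -0.16592186  0.07501573] [ 0.58968035 -0.11204024  0.16632468]
cell scene 505 [ 0.46725787 -0.41871551  0.03586644] [-0.99891377  0.00723172 -0.04603251] [ 0.43807953 -0.42987115  0.02203397] [ 0.4999294  -0.39976555  0.04417914] 0.042705770237277486
cell scene 230 [ 0.54539718 -0.41292285  0.0284173 ] [-0.99937686 -0.01737696 -0.03072349] [ 0.52155775 -0.42272996  0.02208464] [ 0.57142067 -0.39882933  0.03322899] 0.03241877652379218
top 2524 [ 0.40984154 -0.29979488] [ 0.64059234 -0.13648365]
((0.5251808166503906, -0.21857108175754547), (0.15948930382728577, 0.22925731539726257), 88.7409439086914)
0.059264410209163954
lid 1668 [ 0.50631115 -0.13758923  0.11955298] [ 0.02036656  0.89303262 -0.4495308 ] [ 0.4237398  -0.16164742  0.07509042] [ 0.59010062 -0.11352823  0.16340338]
cell top 307 [ 0.47032762 -0.41139857  0.03609839] [-0.99993569  0.00838736  0.00763326] [ 0.44056582 -0.45852238  0.02206842] [ 0.50207839 -0.39636942  0.04400769] 0.042476045498893736
cell top 168 [ 0.54695101 -0.40959196  0.02712104] [-0.99826014 -0.05690303 -0.01545132] [ 0.52373571 -0.4222335   0.02208511] [ 0.57005549 -0.39849859  0.03419942] 0.03199847216108312
```

View pics/topz.png

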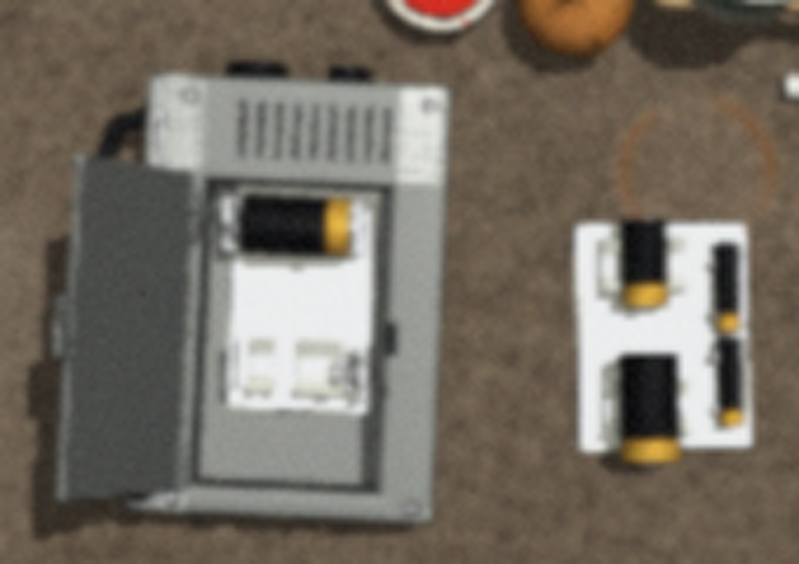

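View pics/scz.png

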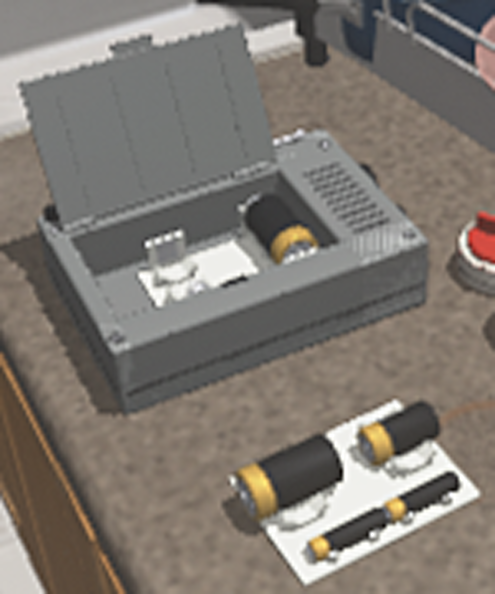

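The crops show the empty bay (topz) with its button wall at x≈232 on the hinge side and its spring at x≈350. The large cell is in the rack at (650,410) with its brass end towards the robot (world −x), so it has to be turned 90° to bring the button to world +y.

```bash
cat > m2.py <<'E'
from h import *
for n in("scene","top"):
    W=np.load(n+"0.npz")["W"]; 
    def sel(x0,x1,y0,y1,z0,z1): 
        return W[(W[...,0]>x0)&(W[...,0]<x1)&(W[...,1]>y0)&(W[...,1]<y1)&(W[...,2]>z0)&(W[...,2]<z1)]
    q=sel(.43,.51,-.44,-.38,.037,.05); A=np.polyfit(q[:,0],q[:,1],1); print(n,"cell ridge",len(q),q.min(0),q.max(0),"y at .47",np.polyval(A,.47),"slope",A[0])
    q=sel(.50,.57,-.29,-.16,.049,.0585); q=q[(q[:,0]>.51)&(q[:,0]<.545)&(q[:,1]>-.262)&(q[:,1]<-.185)]; A=np.polyfit(q[:,1],q[:,0],1); print("filled",len(q),q.min(0),q.max(0),"x",q[:,0].mean(),A)
    q=sel(.462,.512,-.275,-.172,.0,.056); h=[]
    for y in np.arange(-.275,-.17,.003):
        s=q[abs(q[:,1]-y)<.0015]
        if len(s): h.append((round(y*1000),len(s),round(np.percentile(s[:,2],90)*1000), round(np.median(s[:,2])*1000)))
    print(h)
    q=sel(.44,.53,-.198,-.182,.036,.05); print("btn wall",len(q),q.min(0),q.max(0),q.mean(0))
    q=sel(.44,.53,-.275,-.24,.036,.05); print("spring",len(q),q.min(0) if len(q) else 0,q.max(0) if len(q) else 0)
E
python3 m2.py
```

```text
scene cell ridge 270 [ 0.44033542 -0.42543102  0.03703326] [ 0.4999294  -0.39976555  0.04417914] y at .47 -0.41406726606067557 slope 0.03492518640911303Traceback (most recent call last):
  File "m2.py", line 7, in <module>
    q=sel(.50,.57,-.29,-.16,.049,.0585); q=q[(q[:,0]>.51)&(q[:,0]<.545)&(q[:,1]>-.262)&(q[:,1]<-.185)]; A=np.polyfit(q[:,1],q[:,0],1); print("filled",len(q),q.min(0),q.max(0),"x",q[:,0].mean(),A)
                                                                                                          ~~~~~~~~~~^^^^^^^^^^^^^^^^^
    raise TypeError("expected non-empty vector for x")
TypeError: expected non-empty vector for x
```

```bash
python3 -m handwheel '[{"tx":4.0,"ty":0,"roll":-7.1,"gripper":-1},{"tx":3.9,"ty":0,"roll":-7.1,"gripper":-1},{"tx":3.8,"ty":0,"roll":-7.1,"gripper":-1},{"tx":3.6,"roll":-7.1,"gripper":-1},{"roll":-7.1,"gripper":-1},{"roll":-7.1,"gripper":-1},{"roll":-7.1,"gripper":-1},{"roll":-7.1,"gripper":-1}]' 30
```

```text
validation failed for argument at $[0]...
```

```bash
sed -i 's/q\[:,0\]>.51)&(q\[:,0\]<.545/q[:,0]>.54)\&(q[:,0]<.59/; s/sel(.50,.57,-.29/sel(.50,.60,-.29/' m2.py; python3 m2.py
```

```text
scene cell ridge 270 [ 0.44033542 -0.42543102  0.03703326] [ 0.4999294  -0.39976555  0.04417914] y at .47 -0.41406726606067557 slope 0.03492518640911303
filled 229 [ 0.54662329 -0.2577474   0.04914972] [ 0.58674959 -0.18902373  0.05849111] x 0.5642649436154855 [-0.03097803  0.55731825]
[(-257, 2, 52, 52), (-254, 4, 51, 50), (-251, 1, 50, 50), (-248, 3, 50, 45), (-245, 5, 48, 47), (-233, 2, 31, 31), (-230, 4, 31, 29), (-227, 6, 31, 29), (-224, 5, 32, 30), (-221, 15, 29, 24), (-218, 8, 22, 20), (-215, 8, 21, 20), (-212, 13, 22, 21), (-209, 29, 28, 22), (-206, 26, 28, 23), (-203, 25, 30, 24), (-200, 18, 30, 25), (-197, 14, 30, 24), (-194, 16, 29, 24), (-191, 17, 40, 22), (-188, 71, 45, 36), (-185, 39, 46, 29), (-179, 4, 20, 19), (-176, 13, 20, 18), (-173, 5, 45, 38)]
btn wall 52 [ 0.47361982 -0.19056617  0.03601607] [ 0.50102813 -0.18437674  0.04823542] [ 0.48720307 -0.18732409  0.0420979 ]
spring 10 [ 0.47811019 -0.25253488  0.0438932 ] [ 0.49329226 -0.24520127  0.04994834]
top cell ridge 150 [ 0.44144889 -0.4240281   0.0370144 ] [ 0.49893264 -0.40309758  0.04400769] y at .47 -0.412943
[... 341 characters left out ...]
 46, 23), (-242, 19, 30, 21), (-239, 18, 28, 22), (-236, 24, 27, 23), (-233, 28, 29, 22), (-230, 22, 27, 23), (-227, 21, 28, 21), (-224, 19, 28, 24), (-221, 20, 25, 20), (-218, 24, 21, 18), (-215, 27, 20, 18), (-212, 25, 20, 18), (-209, 24, 27, 20), (-206, 20, 29, 22), (-203, 22, 28, 23), (-200, 26, 28, 22), (-197, 28, 27, 22), (-194, 19, 20, 20), (-191, 24, 20, 17), (-188, 32, 45, 36), (-185, 9, 26, 19), (-182, 22, 19, 16), (-179, 28, 18, 16), (-176, 25, 20, 16), (-173, 19, 18, 17)]
btn wall 17 [ 0.47395468 -0.18948698  0.036079  ] [ 0.50130639 -0.1849993   0.04664058] [ 0.48822401 -0.18776628  0.04240764]
spring 36 [ 0.47281053 -0.25970672  0.03614815] [ 0.50047666 -0.24506216  0.04905047]
```

```bash
python3 -m handwheel '[{"tx":4.0,"ty":0,"tz":0,"roll":-7.1,"gripper":-1},{"tx":3.9,"ty":0,"tz":0,"roll":-7.1,"gripper":-1},{"tx":3.8,"ty":0,"tz":0,"roll":-7.1,"gripper":-1},{"tx":3.6,"ty":0,"tz":0,"roll":-7.1,"gripper":-1},{"tx":0,"ty":0,"tz":0,"roll":-7.1,"gripper":-1},{"tx":0,"ty":0,"tz":0,"roll":-7.1,"gripper":-1},{"tx":0,"ty":0,"tz":0,"roll":-7.1,"gripper":-1},{"tx":0,"ty":0,"tz":0,"roll":-7.1,"gripper":-1}]' 30
```

```text
t: 1.17
ee_pos: [0.3099, -0.4757, 0.214]
orientation: [[0.259, 0.966, 0.0], [0.966, -0.259, -0.0], [-0.0, 0.0, -1.0]]
force: [0.1, -0.0, 0.5]
grip_width: 0.0912
finger_force: 0.0
```

```bash
python3 -m handwheel '[{"tx":2.44,"ty":3.15,"tz":0,"roll":0,"gripper":0.08},{"tx":2.44,"ty":3.15,"tz":0,"roll":0,"gripper":0.08},{"tx":2.44,"ty":3.15,"tz":0,"roll":0,"gripper":0.08},{"tx":2.44,"ty":3.15,"tz":0,"roll":0,"gripper":0.08},{"tx":0,"ty":0,"tz":1,"roll":-7.1,"gripper":0.08},{"tx":0,"ty":0,"tz":1,"roll":-7.1,"gripper":0.08},{"tx":0,"ty":0,"tz":1,"roll":-7.1,"gripper":0.08},{"tx":0,"ty":0,"tz":1,"roll":-7.1,"gripper":0.08}]'
python3 -m handwheel '[{"tx":0,"ty":0,"tz":1,"roll":-7.1,"gripper":0.08},{"tx":0,"ty":0,"tz":1,"roll":-7.1,"gripper":0.08},{"tx":0,"ty":0,"tz":1,"roll":-7.1,"gripper":0.08},{"tx":0,"ty":0,"tz":1,"roll":-7.1,"gripper":0.08},{"tx":0,"ty":0,"tz":1,"roll":-7.1,"gripper":0.08},{"tx":0,"ty":0,"tz":1,"roll":-7.1,"gripper":0.08},{"tx":0,"ty":0,"tz":0,"roll":-7.1,"gripper":0.08},{"tx":0,"ty":0,"tz":0,"roll":-7.1,"gripper":0.08}]'
```

```text
t: 1.83
ee_pos: [0.4573, -0.415, 0.1734]
orientation: [[-0.232, 0.973, -0.0], [0.973, 0.232, -0.0], [-0.0, -0.0, -1.0]]
force: [0.0, -0.6, 0.2]
grip_width: 0.0427
finger_force: 0.0
t: 2.5
ee_pos: [0.4565, -0.415, 0.1131]
orientation: [[-0.941, 0.339, -0.001], [0.339, 0.941, 0.001], [0.002, 0.001, -1.0]]
force: [-0.4, -0.1, 0.7]
grip_width: 0.0415
finger_force: 0.0
```

```bash
python3 -m handwheel '[{"tx":0,"ty":0,"tz":1.2,"roll":-7.1,"gripper":0.08},{"tx":0,"ty":0,"tz":1.2,"roll":-7.1,"gripper":0.08},{"tx":0,"ty":0,"tz":1.2,"roll":-7.1,"gripper":0.08},{"tx":0,"ty":0,"tz":1.2,"roll":-1.5,"gripper":0.08},{"tx":0,"ty":0,"tz":0,"roll":0,"gripper":0.08},{"tx":0,"ty":0,"tz":0,"roll":0,"gripper":0.08},{"tx":0,"ty":0,"tz":0,"roll":0,"gripper":0.08},{"tx":0,"ty":0,"tz":0,"roll":0,"gripper":0.08}]'
python3 - <<'E'
from h import *
c=imaging.capture("scene"); W=cloud(c)
cv2.imwrite("pics/s2.png",cv2.resize(c["frame"][180:300,180:330],None,fx=4,fy=4,interpolation=cv2.INTER_CUBIC))
E
```

```text
t: 3.17
ee_pos: [0.4574, -0.4158, 0.067]
orientation: [[-0.999, -0.045, 0.001], [-0.045, 0.999, -0.001], [-0.001, -0.001, -1.0]]
force: [0.3, -0.3, -0.0]
grip_width: 0.042
finger_force: 0.0
```

View pics/s2.png

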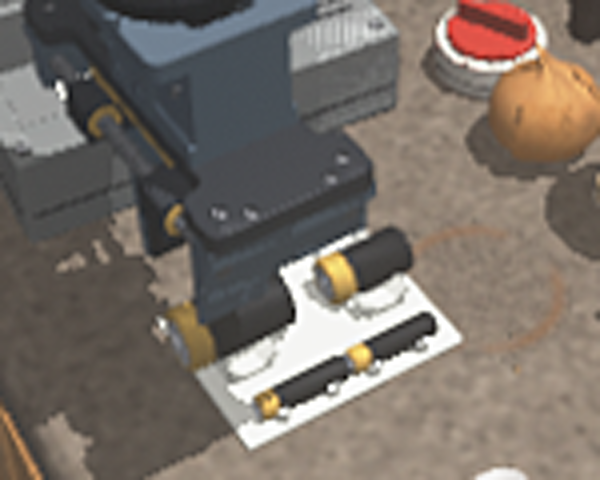

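The front finger sits just over the large cell (about (230,320)), near its brass end, so the approach is aligned. I'll shift 1.5 mm in y, descend, close lightly and feel.

```bash
python3 -m handwheel '[{"tx":0,"ty":0.15,"tz":0.8,"roll":0,"gripper":0.08},{"tx":0,"ty":0,"tz":0.8,"roll":0,"gripper":0.08},{"tx":0,"ty":0,"tz":0.8,"roll":0,"gripper":0.08},{"tx":0,"ty":0,"tz":0.8,"roll":0,"gripper":0.08},{"tx":0,"ty":0,"tz":0.6,"roll":0,"gripper":0.08},{"tx":0,"ty":0,"tz":0.6,"roll":0,"gripper":0.08},{"tx":0,"ty":0,"tz":0.6,"roll":0,"gripper":0.08},{"tx":0,"ty":0,"tz":0,"roll":0,"gripper":0.08}]' 4
python3 -m handwheel '[{"tx":0,"ty":0,"tz":0,"roll":0,"gripper":0.5},{"tx":0,"ty":0,"tz":0,"roll":0,"gripper":0.5},{"tx":0,"ty":0,"tz":0,"roll":0,"gripper":0.5},{"tx":0,"ty":0,"tz":0,"roll":0,"gripper":0.5},{"tx":0,"ty":0,"tz":0,"roll":0,"gripper":0.5},{"tx":0,"ty":0,"tz":0,"roll":0,"gripper":0.5},{"tx":0,"ty":0,"tz":0,"roll":0,"gripper":0.5},{"tx":0,"ty":0,"tz":0,"roll":0,"gripper":0.5}]' 4
```

```text
t: 3.88
ee_pos: [0.4567, -0.4138, 0.0151]
orientation: [[-0.999, -0.045, -0.0], [-0.045, 0.999, 0.0], [0.0, 0.0, -1.0]]
force: [-0.0, -0.7, 1.0]
grip_width: 0.0419
finger_force: 1.0
t: 4.55
ee_pos: [0.4564, -0.4132, 0.0159]
orientation: [[-0.999, -0.045, -0.001], [-0.045, 0.999, 0.001], [0.001, 0.001, -1.0]]
force: [-1.3, 4.9, 1.4]
grip_width: 0.0325
finger_force: 4.0
```

```bash
python3 -m handwheel '[{"tx":0,"ty":0.1,"tz":0,"roll":0,"gripper":0.5},{"tx":0,"ty":0,"tz":0,"roll":0,"gripper":0.5},{"tx":0,"ty":0,"tz":-0.3,"roll":0,"gripper":0.5},{"tx":0,"ty":0,"tz":-0.3,"roll":0,"gripper":0.5},{"tx":0,"ty":0,"tz":-0.3,"roll":0,"gripper":0.5},{"tx":0,"ty":0,"tz":-0.3,"roll":0,"gripper":0.5},{"tx":0,"ty":0,"tz":0,"roll":0,"gripper":0.5},{"tx":0,"ty":0,"tz":0,"roll":0,"gripper":0.5}]' 4
cat > m3.py <<'E'
from h import *
import sys
c=imaging.capture("scene"); W=cloud(c); s=readout.get_state(); print(s["ee_pos"],s["force"],s["grip_width"])
x,y,z=map(float,sys.argv[2:5])
u,v=map(int,proj(c,(x,y,z))); print(u,v)
a=c["frame"][max(v-50,0):v+50,max(u-60,0):u+60]
cv2.imwrite("pics/%s.png"%sys.argv[1],cv2.resize(a,None,fx=5,fy=5,interpolation=cv2.INTER_CUBIC))
E
python3 m3.py s3 .46 -.41 .04
```

```text
t: 5.22
ee_pos: [0.457, -0.4132, 0.0284]
orientation: [[-0.999, -0.045, 0.001], [-0.045, 0.999, -0.001], [-0.001, -0.001, -1.0]]
force: [0.8, 0.6, -1.3]
grip_width: 0.0331
finger_force: 4.0
[ 0.45684234 -0.41298712  0.02810093] [ 0.26120226 -0.33031786 -1.20823379] 0.032912449893553984
231 255
```

View pics/s3.png

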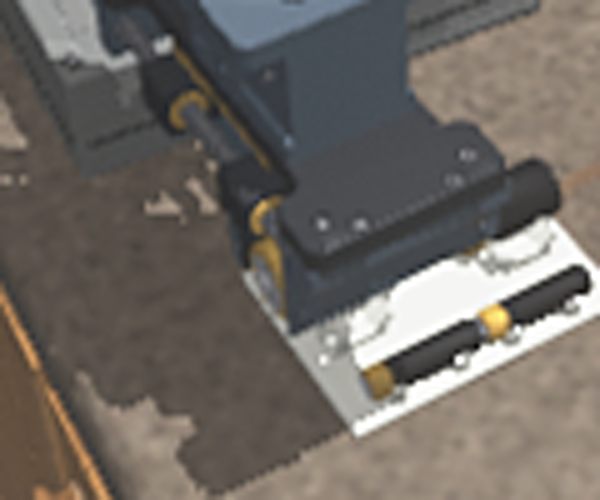

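The fingers hide the cell's flat end, but the force reading shows the full weight is carried. I'll firm up the grip, lift, and turn it to the radio's direction.

```bash
python3 -m handwheel '[{"tx":0,"ty":0,"tz":-2,"roll":0,"gripper":0.5},{"tx":0,"ty":0,"tz":-3,"roll":0,"gripper":0.5},{"tx":0,"ty":0,"tz":-2,"roll":7.1,"gripper":0.5},{"tx":0,"ty":0,"tz":0,"roll":7.1,"gripper":0.5},{"tx":0,"ty":0,"tz":0,"roll":7.1,"gripper":0.5},{"tx":0,"ty":0,"tz":0,"roll":7.1,"gripper":0.5},{"tx":0,"ty":0,"tz":0,"roll":7.1,"gripper":0.5},{"tx":0,"ty":0,"tz":0,"roll":7.1,"gripper":0.5}]' 10
python3 -m handwheel '[{"tx":0,"ty":0,"tz":0,"roll":7.1,"gripper":0.5},{"tx":0,"ty":0,"tz":0,"roll":7.1,"gripper":0.5},{"tx":0,"ty":0,"tz":0,"roll":7.1,"gripper":0.5},{"tx":0,"ty":0,"tz":0,"roll":7.1,"gripper":0.5},{"tx":0,"ty":0,"tz":0,"roll":7.1,"gripper":0.5},{"tx":0,"ty":0,"tz":0,"roll":7.1,"gripper":0.5},{"tx":0,"ty":0,"tz":0,"roll":7.1,"gripper":0.5},{"tx":0,"ty":0,"tz":0,"roll":2,"gripper":0.5}]'
python3 m3.py s4 .457 -.413 .1
```

```text
t: 5.93
ee_pos: [0.4566, -0.4127, 0.0978]
orientation: [[-0.762, 0.647, -0.0], [0.647, 0.762, 0.0], [0.0, -0.0, -1.0]]
force: [0.1, -0.0, -1.3]
grip_width: 0.033
finger_force: 10.0
t: 6.6
ee_pos: [0.4566, -0.4127, 0.0977]
orientation: [[0.034, 0.999, -0.0], [0.999, -0.034, 0.0], [0.0, -0.0, -1.0]]
force: [0.2, -0.5, -0.8]
grip_width: 0.0331
finger_force: 10.0
[ 0.45664168 -0.41267801  0.09769719] [ 0.97238763 -0.72225167 -1.2976388 ] 0.032577835403900086
228 234
```

View pics/s4.png

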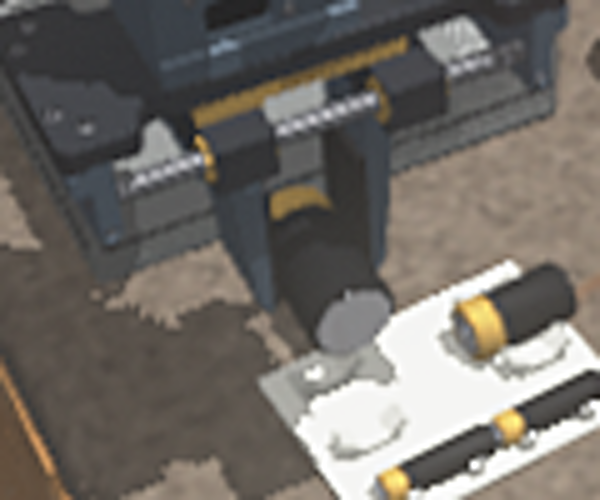

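The cell has drooped in the pads: its flat end at about (352,318) is lower than the brass end at (300,203). I'll measure the tilt with a cylinder fit.

```bash
cat > cyl.py <<'E'
from h import *
from scipy.optimize import least_squares
def fit(names=("scene","top"),guess=20):
    s=readout.get_state(); p=s["ee_pos"]; tx=s["orientation"][:,0]; ty=s["orientation"][:,1]; g=p+[0,0,.0105]
    for n in names:
        c=imaging.capture(n); W=cloud(c).reshape(-1,3); I=c["frame"].reshape(-1,3)
        L=np.stack([(W-g)@tx,(W-g)@ty,W[:,2]-g[2]],1)
        m=(L[:,0]>-.07)&(L[:,0]<-.018)&(abs(L[:,1])<.02)&(L[:,2]>-.06)&(L[:,2]<.03)
        q=L[m]
        if len(q)<40: print(n,"few",len(q)); continue
        def f(v):
            th,a,b,y=v; d=np.array([np.cos(th)*np.cos(a),np.cos(th)*np.sin(a),np.sin(th)]); o=np.array([0,y,b])
            r=np.cross(q-o,d); return np.linalg.norm(r,axis=1)-.0165
        R=least_squares(f,[np.radians(guess),0,0,0],loss="soft_l1",f_scale=.002)
        th,a,b,y=R.x; d=np.array([np.cos(th)*np.cos(a),np.cos(th)*np.sin(a),np.sin(th)])
        k=abs(f(R.x))<.002; t=(q[k]-[0,y,b])@d
        print(n,len(q),k.sum(),"tilt %.1f yaw %.1f z0 %.1fmm y %.1fmm flat end at %.1f mm"%(np.degrees(th),np.degrees(a),b*1e3,y*1e3,np.percentile(t,2)*1e3))
if __name__=="__main__": fit()
E
python3 cyl.py
```

```text
scene 365 209 tilt 21.2 yaw 89.8 z0 3317.4mm y 8545.2mm flat end at -9180.6 mm
top few 0
```

```bash
sed -i 's/loss="soft_l1",f_scale=.002)/loss="soft_l1",f_scale=.001,bounds=([-.2,-.15,-.02,-.006],[1.5,.15,.02,.006]))/; s/q=L\[m\]/q=L[m]; print(n,np.round(np.percentile(q,[0,10,50,90,100],axis=0)*1e3) if len(q) else 0)/' cyl.py; python3 cyl.py
```

```text
scene [[-45. -17. -15.]
 [-44. -14.  -7.]
 [-40.  -3.   9.]
 [-22.  10.  15.]
 [-18.  20.  21.]]
scene 367 228 tilt 2.0 yaw 0.9 z0 -0.3mm y 0.5mm flat end at -43.6 mm
top 0
top few 0
```

```bash
python3 -m handwheel '[{"tx":3.9,"ty":0.5,"tz":0,"roll":0,"gripper":0.5},{"tx":3.9,"ty":0.5,"tz":0,"roll":0,"gripper":0.5},{"tx":3.9,"ty":0.5,"tz":0,"roll":0,"gripper":0.5},{"tx":3.9,"ty":0.5,"tz":0,"roll":0,"gripper":0.5},{"tx":3.9,"ty":0.5,"tz":0,"roll":0,"gripper":0.5},{"tx":0,"ty":0,"tz":0,"roll":-1.5,"gripper":0.5},{"tx":0,"ty":0,"tz":0,"roll":0,"gripper":0.5},{"tx":0,"ty":0,"tz":0,"roll":0,"gripper":0.5}]' 10
python3 cyl.py
```

```text
t: 7.52
ee_pos: [0.4878, -0.2187, 0.0982]
orientation: [[0.002, 1.0, 0.001], [1.0, -0.002, -0.001], [-0.001, 0.001, -1.0]]
force: [0.5, -1.5, -1.0]
grip_width: 0.0326
finger_force: 10.0
scene [[-70. -19. -60.]
 [-64. -15. -48.]
 [-43.  -3.  -2.]
 [-26.  12.  14.]
 [-18.  20.  17.]]
scene 375 125 tilt 40.2 yaw 0.6 z0 20.0mm y -0.0mm flat end at -95.6 mm
top [[-68. -17. -53.]
 [-67. -12. -51.]
 [-53.  14. -48.]
 [-39.  18.  11.]
 [-36.  19.  15.]]
top few 35
```

```bash
sed -i 's/(L\[:,2\]>-.06)/(W[:,2]>.063)/' cyl.py; python3 -m handwheel '[{"tx":0,"ty":0,"tz":0.9,"roll":0,"gripper":0.5},{"tx":0,"ty":0,"tz":0.9,"roll":0,"gripper":0.5},{"tx":0,"ty":0,"tz":0.9,"roll":0,"gripper":0.5},{"tx":0,"ty":0,"tz":0.9,"roll":0,"gripper":0.5},{"tx":0,"ty":0,"tz":0,"roll":0,"gripper":0.5},{"tx":0,"ty":0,"tz":0,"roll":0,"gripper":0.5},{"tx":0,"ty":0,"tz":0,"roll":0,"gripper":0.5},{"tx":0,"ty":0,"tz":0,"roll":0,"gripper":0.5}]' 5
python3 -m handwheel '[{"tx":-0.3,"ty":0,"tz":0,"roll":0,"gripper":0.5},{"tx":-0.3,"ty":0,"tz":0,"roll":0,"gripper":0.5},{"tx":-0.15,"ty":0,"tz":0,"roll":0,"gripper":0.5},{"tx":-0.15,"ty":0,"tz":0,"roll":0,"gripper":0.5},{"tx":-0.1,"ty":0,"tz":0,"roll":0,"gripper":0.5},{"tx":0,"ty":0,"tz":0,"roll":0,"gripper":0.5},{"tx":0,"ty":0,"tz":0,"roll":0,"gripper":0.5},{"tx":0,"ty":0,"tz":0,"roll":0,"gripper":0.5}]' 5
python3 cyl.py
```

```text
t: 8.28
ee_pos: [0.4879, -0.2188, 0.0623]
orientation: [[0.003, 1.0, 0.001], [1.0, -0.003, -0.0], [-0.0, 0.001, -1.0]]
force: [0.6, -0.8, -1.4]
grip_width: 0.033
finger_force: 5.0
t: 8.95
ee_pos: [0.4879, -0.2272, 0.0624]
orientation: [[0.005, 1.0, 0.001], [1.0, -0.005, 0.003], [0.003, 0.001, -1.0]]
force: [1.2, 6.1, 0.6]
grip_width: 0.0327
finger_force: 5.0
scene [[-68. -20. -10.]
 [-42. -15.  -7.]
 [-39.  -3.   8.]
 [-23.  10.  15.]
 [-18.  19.  17.]]
scene 220 78 tilt 38.9 yaw 8.6 z0 19.0mm y 3.0mm flat end at -55.5 mm
top [[-67. -11. -10.]
 [-64.  -9. -10.]
 [-53.   5.  -9.]
 [-46.  17.  -9.]
 [-46.  19.  -9.]]
top few 4
```

```bash
sed -i 's/L\[:,0\]>-.07/L[:,0]>-.05/; s/bounds=(.*\]))/bounds=([-.1,-.06,-.005,-.003],[.7,.06,.005,.003]))/; s/guess=20/guess=8/; s/print(n,np.round.*else 0)$/pass/' cyl.py; python3 -m handwheel '[{"tx":-0.1,"ty":0,"tz":-0.1,"roll":0,"gripper":0.5},{"tx":-0.1,"ty":0,"tz":-0.1,"roll":0,"gripper":0.5},{"tx":-0.1,"ty":0,"tz":-0.1,"roll":0,"gripper":0.5},{"tx":0,"ty":0,"tz":-0.1,"roll":0,"gripper":0.5},{"tx":0,"ty":0,"tz":-0.1,"roll":0,"gripper":0.5},{"tx":0,"ty":0,"tz":-0.1,"roll":0,"gripper":0.5},{"tx":0,"ty":0,"tz":0,"roll":0,"gripper":0.5},{"tx":0,"ty":0,"tz":0,"roll":0,"gripper":0.5}]' 5
python3 cyl.py
```

```text
t: 9.72
ee_pos: [0.4875, -0.2317, 0.0681]
orientation: [[0.003, 1.0, 0.0], [1.0, -0.003, -0.0], [-0.0, 0.0, -1.0]]
force: [1.1, 2.6, -0.5]
grip_width: 0.0329
finger_force: 5.0
scene 220 128 tilt 16.2 yaw 3.4 z0 2.3mm y 1.0mm flat end at -38.6 mm
top few 0
```

```bash
python3 -m handwheel '[{"tx":-0.1,"ty":0,"tz":-0.1,"roll":0,"gripper":0.5},{"tx":-0.1,"ty":0,"tz":-0.1,"roll":0,"gripper":0.5},{"tx":0,"ty":0,"tz":-0.1,"roll":0,"gripper":0.5},{"tx":0,"ty":0,"tz":0,"roll":0,"gripper":0.5},{"tx":0,"ty":0,"tz":0,"roll":0,"gripper":0.5},{"tx":0,"ty":0,"tz":0,"roll":0,"gripper":0.5},{"tx":0,"ty":0,"tz":0,"roll":0,"gripper":0.5},{"tx":0,"ty":0,"tz":0,"roll":0,"gripper":0.5}]' 15
python3 -m handwheel '[{"tx":0.8,"ty":0,"tz":-0.2,"roll":0,"gripper":0.5},{"tx":0.8,"ty":0,"tz":-0.8,"roll":0,"gripper":0.5},{"tx":0,"ty":0,"tz":-1,"roll":0,"gripper":0.5},{"tx":0,"ty":0,"tz":-1,"roll":0,"gripper":0.5},{"tx":0,"ty":0,"tz":0,"roll":0,"gripper":0.5},{"tx":0,"ty":0,"tz":0,"roll":0,"gripper":0.5},{"tx":0,"ty":0,"tz":0,"roll":0,"gripper":0.5},{"tx":0,"ty":0,"tz":0,"roll":0,"gripper":0.5}]' 15
python3 cyl.py; python3 m3.py s5 .488 -.225 .1
```

```text
t: 10.48
ee_pos: [0.4868, -0.2327, 0.0705]
orientation: [[0.004, 1.0, -0.002], [1.0, -0.004, 0.002], [0.002, -0.002, -1.0]]
force: [1.1, 4.5, -2.7]
grip_width: 0.0325
finger_force: 15.0
t: 11.15
ee_pos: [0.4872, -0.2177, 0.1007]
orientation: [[0.004, 1.0, -0.001], [1.0, -0.004, -0.0], [-0.0, -0.001, -1.0]]
force: [0.6, 0.0, -1.6]
grip_width: 0.0328
finger_force: 15.0
scene 222 128 tilt 11.4 yaw -1.7 z0 -0.4mm y -0.9mm flat end at -38.1 mm
top few 4
[ 0.48722185 -0.21768317  0.10053857] [-0.14230414 -0.6449458  -0.42199157] 0.032391804241120196
203 176
```

View pics/s5.png

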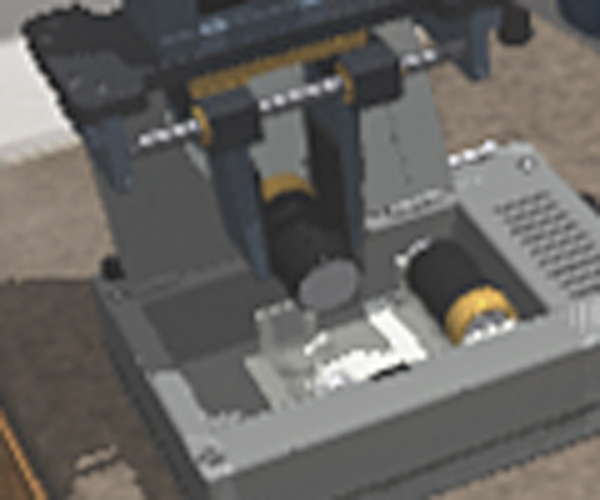

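The cell is held button-up, with its flat disc at crop (330,285). I'll get the tilt from that disc.

```bash
cat > disc.py <<'E'
from h import *
s=readout.get_state(); g=s["ee_pos"]+[0,0,.0105]
for k in range(2):
    c=imaging.capture("scene"); W=cloud(c)
    for cen in [(209,183)]:
        v,u=np.mgrid[:384,:512]; m=(abs(u-cen[0])<=4)&(abs(v-cen[1])<=3)
        q=W[m]; q=q[~np.isnan(q[:,0])]; med=np.median(q,0)
        q=q[np.linalg.norm(q-med,axis=1)<.015]; _,sv,vt=np.linalg.svd(q-q.mean(0)); n=vt[2]; n*=np.sign(n[1])
        print(len(q),sv,"centre rel",np.round((q.mean(0)-g)*1e3,1),"n",n.round(2),"tilt n",np.degrees(np.arctan2(n[2],n[1])), "tilt c",np.degrees(np.arctan2(-(q.mean(0)-g)[2],-(q.mean(0)-g)[1])), np.linalg.norm((q.mean(0)-g)[1:]))
E
python3 disc.py
```

```text
56 [0.04779979 0.03881779 0.00631384] centre rel [  0.2 -36.6  -8.5] n [0.   0.98 0.18] tilt n 10.500729200634597 tilt c 13.084989624808978 0.037616599713522963
57 [0.04723409 0.03844183 0.0070139 ] centre rel [  0.2 -36.7  -8.6] n [-0.    0.99  0.15] tilt n 8.704471709986304 tilt c 13.156309760694594 0.03767183747251601
```

```bash
python3 -m handwheel '[{"tx":0,"ty":0,"tz":1,"roll":0,"gripper":0.5},{"tx":0,"ty":0,"tz":1,"roll":0,"gripper":0.5},{"tx":0,"ty":0,"tz":0.92,"roll":0,"gripper":0.5},{"tx":-0.5,"ty":0,"tz":0,"roll":0,"gripper":0.5},{"tx":-0.5,"ty":0,"tz":0,"roll":0,"gripper":0.5},{"tx":-0.4,"ty":0,"tz":0,"roll":0,"gripper":0.5},{"tx":-0.2,"ty":0,"tz":0,"roll":0,"gripper":0.5},{"tx":0,"ty":0,"tz":0,"roll":0,"gripper":0.5}]' 8
python3 -m handwheel '[{"tx":-0.15,"ty":0,"tz":0,"roll":0,"gripper":0.5},{"tx":-0.15,"ty":0,"tz":-0.05,"roll":0,"gripper":0.5},{"tx":-0.15,"ty":0,"tz":-0.1,"roll":0,"gripper":0.5},{"tx":-0.1,"ty":0,"tz":-0.1,"roll":0,"gripper":0.5},{"tx":-0.1,"ty":0,"tz":-0.1,"roll":0,"gripper":0.5},{"tx":0,"ty":0,"tz":-0.1,"roll":0,"gripper":0.5},{"tx":0,"ty":0,"tz":0,"roll":0,"gripper":0.5},{"tx":0,"ty":0,"tz":0,"roll":0,"gripper":0.5}]' 8
python3 -m handwheel '[{"tx":0.5,"ty":0,"tz":-0.2,"roll":0,"gripper":0.5},{"tx":0.8,"ty":0,"tz":-0.8,"roll":0,"gripper":0.5},{"tx":0.3,"ty":0,"tz":-1,"roll":0,"gripper":0.5},{"tx":0,"ty":0,"tz":-0.5,"roll":0,"gripper":0.5},{"tx":0,"ty":0,"tz":0,"roll":0,"gripper":0.5},{"tx":0,"ty":0,"tz":0,"roll":0,"gripper":0.5},{"tx":0,"ty":0,"tz":0,"roll":0,"gripper":0.5},{"tx":0,"ty":0,"tz":0,"roll":0,"gripper":0.5}]' 20
sed -i 's/for cen in .*/for cen in [proj(c,g+[0,-.036,-.012])]:/' disc.py; python3 disc.py
```

```text
t: 12.07
ee_pos: [0.4877, -0.2332, 0.0721]
orientation: [[0.005, 1.0, 0.001], [1.0, -0.005, 0.002], [0.002, 0.001, -1.0]]
force: [0.3, 3.6, -1.4]
grip_width: 0.0331
finger_force: 8.0
t: 12.73
ee_pos: [0.4875, -0.2397, 0.0766]
orientation: [[0.004, 1.0, 0.0], [1.0, -0.004, 0.001], [0.001, 0.0, -1.0]]
force: [0.1, 4.6, 0.6]
grip_width: 0.0328
finger_force: 8.0
t: 13.4
ee_pos: [0.4872, -0.2242, 0.101]
orientation: [[0.004, 1.0, -0.001], [1.0, -0.004, 0.0], [-0.0, -0.001, -1.0]]
force: [-0.1, -0.8, -1.2]
grip_width: 0.0326
finger_force: 20.0
39 [0.03779248 0.03004445 0.00394702] centre rel [  0.3 -31.5 -14.9] n [0.   0.93 0.36] tilt n 20.99061705354136 tilt c 25.38979775014282 0.03486632722086222
40 [0.04030996 0.02994356 0.00403284] centre rel [  0.3 -31.3 -14.9] n [-0.01  0.94  0.35] tilt n 20.712475353681192 tilt c 25.512951636550103 0.034663742114248025
```

```bash
python3 -m handwheel '[{"tx":0.75,"ty":0.05,"tz":0,"roll":0,"gripper":0.5},{"tx":0.75,"ty":0,"tz":1,"roll":0,"gripper":0.5},{"tx":0,"ty":0,"tz":1,"roll":0,"gripper":0.5},{"tx":0,"ty":0,"tz":1,"roll":0,"gripper":0.5},{"tx":0,"ty":0,"tz":1,"roll":0,"gripper":0.5},{"tx":0,"ty":0,"tz":0.6,"roll":0,"gripper":0.5},{"tx":0,"ty":0,"tz":0,"roll":0,"gripper":0.5},{"tx":0,"ty":0,"tz":0,"roll":0,"gripper":0.5}]' 20
python3 -m handwheel '[{"tx":0,"ty":0,"tz":0.2,"roll":0,"gripper":0.5},{"tx":0,"ty":0,"tz":0.2,"roll":0,"gripper":0.5},{"tx":0,"ty":0,"tz":0.2,"roll":0,"gripper":0.5},{"tx":0,"ty":0,"tz":0.1,"roll":0,"gripper":0.5},{"tx":0,"ty":0,"tz":0.1,"roll":0,"gripper":0.5},{"tx":0,"ty":0,"tz":0,"roll":0,"gripper":0.5},{"tx":0,"ty":0,"tz":0,"roll":0,"gripper":0.5},{"tx":0,"ty":0,"tz":0,"roll":0,"gripper":0.5}]' 20
python3 m3.py s6 .488 -.22 .06
```

```text
t: 14.17
ee_pos: [0.4878, -0.2092, 0.0547]
orientation: [[0.004, 1.0, -0.001], [1.0, -0.004, 0.0], [0.0, -0.001, -1.0]]
force: [0.2, -0.3, -0.7]
grip_width: 0.0325
finger_force: 20.0
t: 14.83
ee_pos: [0.4881, -0.2092, 0.0473]
orientation: [[0.003, 1.0, 0.0], [1.0, -0.003, -0.0], [-0.0, 0.0, -1.0]]
force: [-0.2, 0.2, -2.4]
grip_width: 0.0327
finger_force: 20.0
[ 0.48808682 -0.20915689  0.04735283] [ 0.3896803  -0.1283007  -1.81481665] 0.032462550087794535
204 189
```

View pics/s6.png

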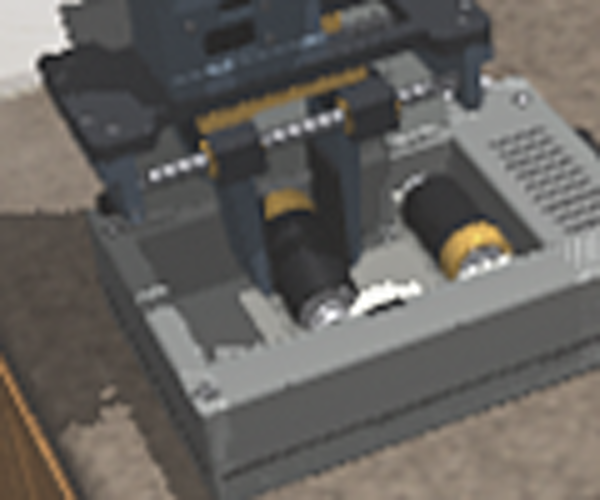

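The tilted cell sits over the bay: brass end raised at (290,205), flat end near the spring at (325,310). Now I'll push towards the spring by feel.

```bash
python3 -m handwheel '[{"tx":-0.1,"ty":0,"tz":0.1,"roll":0,"gripper":0.5},{"tx":-0.1,"ty":0,"tz":0,"roll":0,"gripper":0.5},{"tx":-0.1,"ty":0,"tz":0,"roll":0,"gripper":0.5},{"tx":-0.1,"ty":0,"tz":0,"roll":0,"gripper":0.5},{"tx":0,"ty":0,"tz":0,"roll":0,"gripper":0.5},{"tx":0,"ty":0,"tz":0,"roll":0,"gripper":0.5},{"tx":0,"ty":0,"tz":0,"roll":0,"gripper":0.5},{"tx":0,"ty":0,"tz":0,"roll":0,"gripper":0.5}]' 20
python3 -m handwheel '[{"tx":-0.1,"ty":0,"tz":0,"roll":0,"gripper":0.5},{"tx":-0.1,"ty":0,"tz":0,"roll":0,"gripper":0.5},{"tx":-0.1,"ty":0,"tz":0,"roll":0,"gripper":0.5},{"tx":0,"ty":0,"tz":0,"roll":0,"gripper":0.5},{"tx":0,"ty":0,"tz":0,"roll":0,"gripper":0.5},{"tx":0,"ty":0,"tz":0,"roll":0,"gripper":0.5},{"tx":0,"ty":0,"tz":0,"roll":0,"gripper":0.5},{"tx":0,"ty":0,"tz":0,"roll":0,"gripper":0.5}]' 20
```

```text
t: 15.55
ee_pos: [0.488, -0.2129, 0.0463]
orientation: [[0.003, 1.0, 0.0], [1.0, -0.003, 0.0], [0.0, 0.0, -1.0]]
force: [0.9, 3.0, -0.2]
grip_width: 0.0325
finger_force: 20.0
t: 16.22
ee_pos: [0.488, -0.2154, 0.0462]
orientation: [[0.004, 1.0, -0.0], [1.0, -0.004, 0.001], [0.001, -0.0, -1.0]]
force: [0.5, 6.7, 0.8]
grip_width: 0.0325
finger_force: 20.0
```

```bash
python3 -m handwheel '[{"tx":-0.1,"ty":0,"tz":0,"roll":0,"gripper":0.5},{"tx":-0.1,"ty":0,"tz":0,"roll":0,"gripper":0.5},{"tx":0,"ty":0,"tz":0,"roll":0,"gripper":0.5},{"tx":0,"ty":0,"tz":0,"roll":0,"gripper":0.5},{"tx":0,"ty":0,"tz":0,"roll":0,"gripper":0.5},{"tx":0,"ty":0,"tz":0,"roll":0,"gripper":0.5},{"tx":0,"ty":0,"tz":0,"roll":0,"gripper":0.5},{"tx":0,"ty":0,"tz":0,"roll":0,"gripper":0.5}]' 20; python3 -c "
from h import *
print(np.mean([readout.get_state()['force'] for _ in range(5)],0))"
```

```text
t: 16.88
ee_pos: [0.4879, -0.2169, 0.0463]
orientation: [[0.004, 1.0, -0.0], [1.0, -0.004, 0.002], [0.002, -0.0, -1.0]]
force: [1.7, 8.6, 1.1]
grip_width: 0.0328
finger_force: 20.0
[1.73930793 8.56933336 1.12698474]
```

```bash
python3 -m handwheel '[{"tx":-0.06,"ty":0,"tz":0,"roll":0,"gripper":0.5},{"tx":0,"ty":0,"tz":0,"roll":0,"gripper":0.5},{"tx":0,"ty":0,"tz":0.1,"roll":0,"gripper":0.5},{"tx":0,"ty":0,"tz":0.1,"roll":0,"gripper":0.5},{"tx":0,"ty":0,"tz":0.1,"roll":0,"gripper":0.5},{"tx":0,"ty":0,"tz":0,"roll":0,"gripper":0.5},{"tx":0,"ty":0,"tz":0,"roll":0,"gripper":0.5},{"tx":0,"ty":0,"tz":0,"roll":0,"gripper":0.5}]' 14
```

```text
t: 17.55
ee_pos: [0.488, -0.2176, 0.0437]
orientation: [[0.004, 1.0, 0.0], [1.0, -0.004, 0.002], [0.002, 0.0, -1.0]]
force: [0.8, 7.9, 3.6]
grip_width: 0.0328
finger_force: 14.0
```

```bash
python3 -m handwheel '[{"tx":-0.05,"ty":0,"tz":0,"roll":0,"gripper":0.5},{"tx":-0.05,"ty":0,"tz":0,"roll":0,"gripper":0.5},{"tx":0,"ty":0,"tz":0.1,"roll":0,"gripper":0.5},{"tx":0,"ty":0,"tz":0.1,"roll":0,"gripper":0.5},{"tx":0,"ty":0,"tz":0,"roll":0,"gripper":0.5},{"tx":0,"ty":0,"tz":0,"roll":0,"gripper":0.5},{"tx":0,"ty":0,"tz":0,"roll":0,"gripper":0.5},{"tx":0,"ty":0,"tz":0,"roll":0,"gripper":0.5}]' 14; python3 disc.py; python3 -c "
from h import *
c=imaging.capture('top');W=cloud(c);g=readout.get_state()['ee_pos']
for n in('scene','top'):
  c=imaging.capture(n);W=cloud(c)
  I=cv2.cvtColor(c['frame'],cv2.COLOR_BGR2HSV);m=(abs(W[...,0]-.488)<.02)&(W[...,1]>-.24)&(W[...,1]<-.17)&(W[...,2]>.03)&(W[...,2]<.08)&(I[...,0]>14)&(I[...,0]<28)&(I[...,1]>110)&(I[...,2]>70)
  q=W[m]; print(n,len(q),(np.percentile(q,[3,50,97],axis=0)*1e3).round(1) if len(q) else '')"
```

```text
t: 18.22
ee_pos: [0.488, -0.2186, 0.0417]
orientation: [[0.004, 1.0, 0.0], [1.0, -0.004, 0.002], [0.002, -0.0, -1.0]]
force: [0.1, 8.1, 3.1]
grip_width: 0.0328
finger_force: 14.0
45 [0.03680281 0.03250292 0.00526802] centre rel [ -8.1 -58.9   9.1] n [0.01 0.04 1.  ] tilt n 87.97856156637934 tilt c -8.824316111096152 0.059644981936781055
45 [0.03359027 0.0325213  0.00678984] centre rel [ -8.3 -59.4   9.6] n [ 0.03  0.02 -1.  ] tilt n -88.60862857535506 tilt c -9.14291410952593 0.06015563058391584
scene 26 [[ 480.9 -209.    66.5]
 [ 489.7 -205.4   69.3]
 [ 498.1 -199.5   71.9]]
top 0
```

```bash
python3 -m handwheel '[{"tx":-0.05,"ty":0,"tz":0,"roll":0,"gripper":0.5},{"tx":-0.05,"ty":0,"tz":0,"roll":0,"gripper":0.5},{"tx":0,"ty":0,"tz":0.1,"roll":0,"gripper":0.5},{"tx":0,"ty":0,"tz":0.1,"roll":0,"gripper":0.5},{"tx":0,"ty":0,"tz":0,"roll":0,"gripper":0.5},{"tx":0,"ty":0,"tz":0,"roll":0,"gripper":0.5},{"tx":0,"ty":0,"tz":0,"roll":0,"gripper":0.5},{"tx":0,"ty":0,"tz":0,"roll":0,"gripper":0.5}]' 14
cat > col.py <<'E'
from h import *
c=imaging.capture('scene');W=cloud(c)
I=cv2.cvtColor(c['frame'],cv2.COLOR_BGR2HSV);m=(abs(W[...,0]-.488)<.02)&(W[...,1]>-.24)&(W[...,1]<-.17)&(W[...,2]>.03)&(W[...,2]<.08)&(I[...,0]>14)&(I[...,0]<28)&(I[...,1]>110)&(I[...,2]>70)
q=W[m]; print(len(q),(np.percentile(q,[3,50,97],axis=0)*1e3).round(1) if len(q) else '')
E
python3 col.py
```

```text
t: 19.13
ee_pos: [0.488, -0.2195, 0.0396]
orientation: [[0.004, 1.0, -0.0], [1.0, -0.004, 0.002], [0.002, -0.0, -1.0]]
force: [1.1, 8.5, 3.5]
grip_width: 0.0327
finger_force: 14.0
24 [[ 482.3 -207.8   64.1]
 [ 488.7 -204.9   66.9]
 [ 498.3 -199.6   69.1]]
```

```bash
python3 -m handwheel '[{"tx":-0.05,"ty":0,"tz":0,"roll":0,"gripper":0.5},{"tx":0,"ty":0,"tz":0.1,"roll":0,"gripper":0.5},{"tx":0,"ty":0,"tz":0.1,"roll":0,"gripper":0.5},{"tx":0,"ty":0,"tz":0.1,"roll":0,"gripper":0.5},{"tx":0,"ty":0,"tz":0,"roll":0,"gripper":0.5},{"tx":0,"ty":0,"tz":0,"roll":0,"gripper":0.5},{"tx":0,"ty":0,"tz":0,"roll":0,"gripper":0.5},{"tx":0,"ty":0,"tz":0,"roll":0,"gripper":0.5}]' 14; python3 col.py
```

```text
t: 19.85
ee_pos: [0.4877, -0.2199, 0.0364]
orientation: [[0.004, 1.0, -0.001], [1.0, -0.004, 0.002], [0.002, -0.001, -1.0]]
force: [1.5, 8.3, 2.6]
grip_width: 0.0325
finger_force: 14.0
24 [[ 482.2 -209.3   60.6]
 [ 489.6 -203.    63.3]
 [ 497.9 -197.4   65.3]]
```

```bash
python3 -m handwheel '[{"tx":-0.05,"ty":0,"tz":0,"roll":0,"gripper":0.5},{"tx":0,"ty":0,"tz":0.1,"roll":0,"gripper":0.5},{"tx":0,"ty":0,"tz":0.1,"roll":0,"gripper":0.5},{"tx":0,"ty":0,"tz":0.1,"roll":0,"gripper":0.5},{"tx":0,"ty":0,"tz":0,"roll":0,"gripper":0.5},{"tx":0,"ty":0,"tz":0,"roll":0,"gripper":0.5},{"tx":0,"ty":0,"tz":0,"roll":0,"gripper":0.5},{"tx":0,"ty":0,"tz":0,"roll":0,"gripper":0.5}]' 14; python3 col.py
```

```text
t: 20.57
ee_pos: [0.4876, -0.2205, 0.0334]
orientation: [[0.004, 1.0, -0.001], [1.0, -0.004, 0.002], [0.002, -0.001, -1.0]]
force: [-0.2, 8.0, 3.1]
grip_width: 0.0324
finger_force: 14.0
21 [[ 482.6 -207.5   55.5]
 [ 489.4 -202.4   60.3]
 [ 498.5 -198.    61.8]]
```

```bash
python3 -m handwheel '[{"tx":0,"ty":0,"tz":0.1,"roll":0,"gripper":0.5},{"tx":0,"ty":0,"tz":0.1,"roll":0,"gripper":0.5},{"tx":0,"ty":0,"tz":0.1,"roll":0,"gripper":0.5},{"tx":0,"ty":0,"tz":0,"roll":0,"gripper":0.5},{"tx":0,"ty":0,"tz":0,"roll":0,"gripper":0.5},{"tx":0,"ty":0,"tz":0,"roll":0,"gripper":0.5},{"tx":0,"ty":0,"tz":0,"roll":0,"gripper":0.5},{"tx":0,"ty":0,"tz":0,"roll":0,"gripper":0.5}]' 14; python3 col.py
```

```text
t: 21.28
ee_pos: [0.4875, -0.2208, 0.0317]
orientation: [[0.004, 1.0, -0.001], [1.0, -0.004, 0.002], [0.002, -0.001, -1.0]]
force: [-3.1, 8.3, 12.3]
grip_width: 0.0329
finger_force: 14.0
15 [[ 483.3 -205.2   54.2]
 [ 489.3 -200.2   57.3]
 [ 497.1 -195.6   58.8]]
```

```bash
python3 -m handwheel '[{"tx":0,"ty":0,"tz":-0.08,"roll":0,"gripper":0.5},{"tx":0.1,"ty":0,"tz":0,"roll":0,"gripper":0.5},{"tx":0.1,"ty":0,"tz":0,"roll":0,"gripper":0.5},{"tx":0.1,"ty":0,"tz":0,"roll":0,"gripper":0.5},{"tx":0,"ty":0,"tz":0,"roll":0,"gripper":0.5},{"tx":0,"ty":0,"tz":0,"roll":0,"gripper":0.5},{"tx":0,"ty":0,"tz":0,"roll":0,"gripper":0.5},{"tx":0,"ty":0,"tz":0,"roll":0,"gripper":0.5}]' 14; python3 col.py
```

```text
t: 22.0
ee_pos: [0.4875, -0.2198, 0.0318]
orientation: [[0.003, 1.0, -0.0], [1.0, -0.003, -0.002], [-0.002, -0.0, -1.0]]
force: [-2.4, 0.6, 5.5]
grip_width: 0.0327
finger_force: 14.0
18 [[ 482.4 -204.1   55.6]
 [ 489.3 -199.6   57.8]
 [ 496.5 -194.7   59.6]]
```

```bash
python3 -m handwheel '[{"tx":0,"ty":0,"tz":0,"roll":0,"gripper":0.08},{"tx":0,"ty":0,"tz":0,"roll":0,"gripper":0.08},{"tx":0,"ty":0,"tz":0,"roll":0,"gripper":0.08},{"tx":0,"ty":0,"tz":0,"roll":0,"gripper":0.08},{"tx":0,"ty":0,"tz":-0.5,"roll":0,"gripper":0.08},{"tx":0,"ty":0,"tz":-1.5,"roll":0,"gripper":0.08},{"tx":0,"ty":0,"tz":-3,"roll":0,"gripper":0.08},{"tx":0,"ty":0,"tz":-3,"roll":0,"gripper":0.08}]' 5
python3 -m handwheel '[{"tx":0,"ty":0,"tz":-3,"roll":0,"gripper":1},{"tx":0,"ty":0,"tz":-3,"roll":0,"gripper":1},{"tx":-3,"ty":0,"tz":-3,"roll":0,"gripper":1},{"tx":0,"ty":0,"tz":-3,"roll":0,"gripper":1},{"tx":0,"ty":0,"tz":0,"roll":0,"gripper":1},{"tx":0,"ty":0,"tz":0,"roll":0,"gripper":1},{"tx":0,"ty":0,"tz":0,"roll":0,"gripper":1},{"tx":0,"ty":0,"tz":0,"roll":0,"gripper":1}]' 10
cat > lv.py <<'E'
from h import *
for n in("scene","top"):
    c=imaging.capture(n); W=cloud(c)
    for nm,xc in(("mine",.488),("filled",.5645)):
        m=(abs(W[...,0]-xc)<.006)&(W[...,1]>-.252)&(W[...,1]<-.188)&(W[...,2]>.045)&(W[...,2]<.075)
        q=W[m]
        if len(q)<10: print(n,nm,len(q)); continue
        d=np.polyfit(q[:,1],q[:,2],1); print(n,nm,len(q),"y",q[:,1].min().round(4),q[:,1].max().round(4),"z@-.245/-.195",np.polyval(d,[-.245,-.195]).round(4))
E
python3 lv.py
```

```text
t: 22.72
ee_pos: [0.4872, -0.2184, 0.1113]
orientation: [[0.003, 1.0, -0.003], [1.0, -0.003, 0.001], [0.001, -0.003, -1.0]]
force: [1.9, 0.0, -0.2]
grip_width: 0.0421
finger_force: 0.0
t: 23.38
ee_pos: [0.4871, -0.2475, 0.2291]
orientation: [[0.003, 1.0, -0.003], [1.0, -0.003, 0.001], [0.001, -0.003, -1.0]]
force: [-0.7, -0.5, 0.0]
grip_width: 0.0001
finger_force: 0.0
scene mine 95 y -0.2511 -0.1908 z@-.245/-.195 [0.0553 0.0599]
scene filled 93 y -0.2503 -0.1913 z@-.245/-.195 [0.0544 0.0596]
top mine 0
top filled 0
```

```bash
python3 -m handwheel '[{"tx":1.2,"ty":0,"tz":4,"roll":0,"gripper":1},{"tx":0,"ty":0,"tz":4,"roll":0,"gripper":1},{"tx":0,"ty":0,"tz":4,"roll":0,"gripper":1},{"tx":0,"ty":0,"tz":3,"roll":0,"gripper":1},{"tx":0,"ty":0,"tz":1.2,"roll":0,"gripper":1},{"tx":0,"ty":0,"tz":0,"roll":0,"gripper":1},{"tx":0,"ty":0,"tz":0,"roll":0,"gripper":1},{"tx":0,"ty":0,"tz":0,"roll":0,"gripper":1}]' 10
python3 -m handwheel '[{"tx":0,"ty":0,"tz":0.2,"roll":0,"gripper":1},{"tx":0,"ty":0,"tz":0.2,"roll":0,"gripper":1},{"tx":0,"ty":0,"tz":0.1,"roll":0,"gripper":1},{"tx":0,"ty":0,"tz":0.1,"roll":0,"gripper":1},{"tx":0,"ty":0,"tz":0.05,"roll":0,"gripper":1},{"tx":0,"ty":0,"tz":0,"roll":0,"gripper":1},{"tx":0,"ty":0,"tz":0,"roll":0,"gripper":1},{"tx":0,"ty":0,"tz":0,"roll":0,"gripper":1}]' 10
```

```text
t: 24.15
ee_pos: [0.4888, -0.2365, 0.0694]
orientation: [[0.003, 1.0, 0.002], [1.0, -0.003, -0.001], [-0.001, 0.002, -1.0]]
force: [0.4, 0.1, 0.2]
grip_width: 0.0001
finger_force: 0.0
t: 24.82
ee_pos: [0.488, -0.2363, 0.0622]
orientation: [[0.003, 1.0, 0.0], [1.0, -0.003, -0.0], [-0.0, 0.0, -1.0]]
force: [0.6, -0.5, -0.8]
grip_width: 0.0008
finger_force: 0.0
```

```bash
python3 -m handwheel '[{"tx":0,"ty":0,"tz":0.1,"roll":0,"gripper":1},{"tx":0,"ty":0,"tz":0.1,"roll":0,"gripper":1},{"tx":0,"ty":0,"tz":0.1,"roll":0,"gripper":1},{"tx":0,"ty":0,"tz":0.1,"roll":0,"gripper":1},{"tx":0,"ty":0,"tz":0.05,"roll":0,"gripper":1},{"tx":0,"ty":0,"tz":0.05,"roll":0,"gripper":1},{"tx":0,"ty":0,"tz":0,"roll":0,"gripper":1},{"tx":0,"ty":0,"tz":0,"roll":0,"gripper":1}]' 10
python3 - <<'E'
from h import *
print(readout.get_state()["force"])
E
```

```text
t: 25.48
ee_pos: [0.4879, -0.2362, 0.0573]
orientation: [[0.003, 1.0, -0.0], [1.0, -0.003, -0.0], [-0.0, -0.0, -1.0]]
force: [-1.6, 0.1, 3.6]
grip_width: 0.0001
finger_force: 1.3
[-1.55789597  0.10160527  3.6228926 ]
```

The cell top is at 57.3 mm under 3.6 N, so it is fully home. Now the cover: up, over, and behind it.

```bash
python3 -m handwheel '[{"tx":0,"ty":0,"tz":-4,"roll":0,"gripper":1},{"tx":0,"ty":0,"tz":-4,"roll":0,"gripper":1},{"tx":0,"ty":0,"tz":-4,"roll":0,"gripper":1},{"tx":0,"ty":0,"tz":-4,"roll":0,"gripper":1},{"tx":4,"ty":0.45,"tz":0,"roll":0,"gripper":1},{"tx":4,"ty":0.45,"tz":0,"roll":0,"gripper":1},{"tx":4,"ty":0.45,"tz":0,"roll":0,"gripper":1},{"tx":4,"ty":0.45,"tz":0,"roll":0,"gripper":1}]' 10
python3 lv.py
python3 - <<'E'
from h import *
c=imaging.capture("scene");W=cloud(c)
q=W[(W[...,2]>.08)&(W[...,2]<.19)&(abs(W[...,0]-.5)<.1)&(W[...,1]>-.17)&(W[...,1]<-.1)]
print(len(q),q.max(0) if len(q) else 0, np.linalg.svd(q-q.mean(0),full_matrices=False)[2][2], readout.get_state()["ee_pos"])
E
```

```text
t: 26.15
ee_pos: [0.5064, -0.0749, 0.2173]
orientation: [[0.005, 1.0, 0.001], [1.0, -0.005, -0.0], [-0.0, 0.001, -1.0]]
force: [0.7, 0.5, -0.4]
grip_width: 0.0005
finger_force: 0.0
scene mine 102 y -0.2519 -0.1902 z@-.245/-.195 [0.0556 0.0589]
scene filled 99 y -0.2505 -0.189 z@-.245/-.195 [0.0544 0.0593]
top mine 118 y -0.2502 -0.1903 z@-.245/-.195 [0.0547 0.0559]
top filled 122 y -0.2485 -0.188 z@-.245/-.195 [0.0556 0.0549]
2675 [ 0.58990275 -0.10885873  0.16639715] [ 0.02127544  0.89522516 -0.44510591] [ 0.50660677 -0.07398818  0.21706711]
```

```bash
python3 -m handwheel '[{"tx":0,"ty":0,"tz":4,"roll":0,"gripper":1},{"tx":0,"ty":0,"tz":4,"roll":0,"gripper":1},{"tx":-1.5,"ty":0,"tz":0,"roll":0,"gripper":1},{"tx":-1.5,"ty":0,"tz":0,"roll":0,"gripper":1},{"tx":-1.4,"ty":0,"tz":0,"roll":0,"gripper":1},{"tx":-1.3,"ty":0,"tz":-0.2,"roll":0,"gripper":1},{"tx":-1.3,"ty":0,"tz":-0.3,"roll":0,"gripper":1},{"tx":0,"ty":0,"tz":0,"roll":0,"gripper":1}]' 10
python3 -m handwheel '[{"tx":-1.3,"ty":0,"tz":0.2,"roll":0,"gripper":1},{"tx":-1.3,"ty":0,"tz":0.4,"roll":0,"gripper":1},{"tx":-1.3,"ty":0,"tz":0.5,"roll":0,"gripper":1},{"tx":-1.1,"ty":0,"tz":0.8,"roll":0,"gripper":1},{"tx":-1.0,"ty":0,"tz":1.0,"roll":0,"gripper":1},{"tx":0,"ty":0,"tz":0,"roll":0,"gripper":1},{"tx":0,"ty":0,"tz":0,"roll":0,"gripper":1},{"tx":0,"ty":0,"tz":0,"roll":0,"gripper":1}]' 10
```

```text
t: 26.97
ee_pos: [0.5067, -0.1493, 0.1427]
orientation: [[0.006, 1.0, 0.002], [1.0, -0.006, -0.002], [-0.002, 0.002, -1.0]]
force: [0.7, 0.5, 0.0]
grip_width: 0.0005
finger_force: 0.0
t: 27.63
ee_pos: [0.5059, -0.2062, 0.1127]
orientation: [[0.004, 1.0, -0.001], [1.0, -0.004, 0.0], [0.0, -0.001, -1.0]]
force: [-0.2, 0.1, 0.1]
grip_width: 0.0004
finger_force: 0.0
```

```bash
python3 -m handwheel '[{"tx":-0.9,"ty":0,"tz":1.0,"roll":0,"gripper":1},{"tx":-0.7,"ty":0,"tz":1.0,"roll":0,"gripper":1},{"tx":-0.5,"ty":0,"tz":1.0,"roll":0,"gripper":1},{"tx":-0.3,"ty":0,"tz":0.8,"roll":0,"gripper":1},{"tx":0,"ty":0,"tz":0.4,"roll":0,"gripper":1},{"tx":0,"ty":0,"tz":0.3,"roll":0,"gripper":1},{"tx":0,"ty":0,"tz":0,"roll":0,"gripper":1},{"tx":0,"ty":0,"tz":0,"roll":0,"gripper":1}]' 10
python3 -m handwheel '[{"tx":0,"ty":0,"tz":0.1,"roll":0,"gripper":1},{"tx":0,"ty":0,"tz":0.1,"roll":0,"gripper":1},{"tx":0,"ty":0,"tz":0.1,"roll":0,"gripper":1},{"tx":0,"ty":0,"tz":0,"roll":0,"gripper":1},{"tx":0,"ty":0,"tz":0,"roll":0,"gripper":1},{"tx":0,"ty":0,"tz":0,"roll":0,"gripper":1},{"tx":0,"ty":0,"tz":0,"roll":0,"gripper":1},{"tx":0,"ty":0,"tz":0,"roll":0,"gripper":1}]' 10
```

```text
t: 28.3
ee_pos: [0.5059, -0.2302, 0.068]
orientation: [[0.003, 1.0, -0.0], [1.0, -0.003, 0.0], [0.0, -0.0, -1.0]]
force: [-0.3, 0.6, -0.6]
grip_width: 0.0002
finger_force: 0.0
t: 28.97
ee_pos: [0.5061, -0.2303, 0.0653]
orientation: [[0.003, 1.0, 0.0], [1.0, -0.003, -0.0], [-0.0, 0.0, -1.0]]
force: [0.0, 0.2, 1.1]
grip_width: 0.0008
finger_force: 0.7
```

```bash
python3 -m handwheel '[{"tx":0,"ty":0,"tz":0.1,"roll":0,"gripper":1},{"tx":0,"ty":0,"tz":0.1,"roll":0,"gripper":1},{"tx":0,"ty":0,"tz":0,"roll":0,"gripper":1},{"tx":0,"ty":0,"tz":0,"roll":0,"gripper":1},{"tx":0,"ty":0,"tz":0,"roll":0,"gripper":1},{"tx":0,"ty":0,"tz":0,"roll":0,"gripper":1},{"tx":0,"ty":0,"tz":0,"roll":0,"gripper":1},{"tx":0,"ty":0,"tz":0,"roll":0,"gripper":1}]' 10
python3 -m handwheel '[{"tx":0,"ty":0,"tz":-2,"roll":0,"gripper":1},{"tx":0,"ty":0,"tz":-4,"roll":0,"gripper":1},{"tx":0,"ty":0,"tz":-4,"roll":0,"gripper":1},{"tx":-4,"ty":0,"tz":-4,"roll":0,"gripper":1},{"tx":-4,"ty":-4,"tz":0,"roll":0,"gripper":1},{"tx":-4,"ty":-4,"tz":0,"roll":0,"gripper":1},{"tx":-4,"ty":-4,"tz":0,"roll":0,"gripper":1},{"tx":-4,"ty":-4,"tz":0,"roll":0,"gripper":1}]' 10
python3 - <<'E'
from h import *
c=imaging.capture("top");W=cloud(c)
for y in(-.18,-.2,-.22,-.24,-.26,-.275):
    q=W[(abs(W[...,1]-y)<.005)&(W[...,0]>.44)&(W[...,0]<.57)]; print(y,len(q),np.nanmedian(q[:,2]).round(4))
f=imaging.capture("scene")["frame"]; cv2.imwrite("pics/end.png",np.hstack([f,c["frame"]])[:,:][:, :1024:1] if 0 else cv2.resize(np.vstack([f[100:300,120:420],c["frame"][120:300,120:420]]),None,fx=1.5,fy=1.5))
E
```

```text
t: 29.63
ee_pos: [0.5062, -0.2303, 0.0651]
orientation: [[0.003, 1.0, 0.001], [1.0, -0.003, -0.0], [-0.0, 0.001, -1.0]]
force: [-2.6, 2.2, 13.5]
grip_width: 0.0006
finger_force: 6.5
t: 30.3
ee_pos: [0.386, -0.378, 0.1926]
orientation: [[0.002, 1.0, -0.0], [1.0, -0.002, -0.0], [-0.0, -0.0, -1.0]]
force: [0.7, -0.5, -0.1]
grip_width: 0.0006
finger_force: 0.0
-0.18 212 0.0643
-0.2 217 0.0641
-0.22 218 0.0643
-0.24 212 0.0639
-0.26 216 0.0641
-0.275 213 0.0599
```

View pics/end.png

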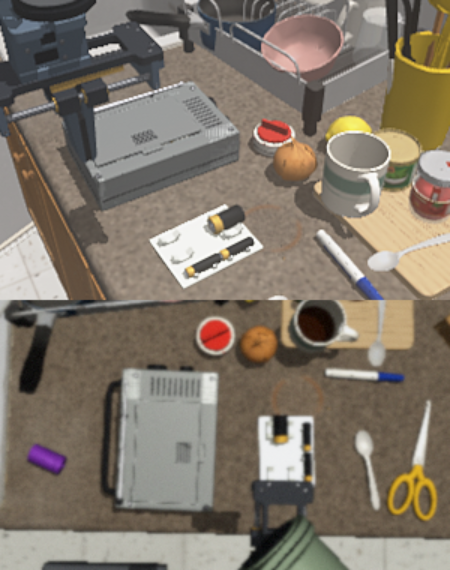

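The cover at (165,440) lies flat at z≈64 mm from hinge to edge, so it is fully shut. The small cell and everything else are where they were, and the arm is clear.

```bash
python3 -c "
from workcell import r
print(r.hand_in())"
```

```text
the job is handed in; nothing more can be done
None
```

The large cell is home in the radio's empty bay, level with the cell beside it, and the cover is fully shut. The small cell and the other things looked undisturbed in the last pictures, and I handed the job in at about 30 s.

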